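# Scrape the walnut shells off the board into the tray

## Robot

A 6-joint arm with a two-finger parallel gripper is mounted at the origin on a cart in front of the work surface, level with it; the furniture and walls round the work are solid. World frame = base frame: x ahead of the robot, y to its left, z up, the work surface at z = 0. Lengths are in m, angles in rad, forces in N, time in s.
With the tool pointing down it reaches from about 0.325 to 0.85 m from the base axis. Payload 15.5 kg.
Tool frame: the origin (TCP) lies at the centre of the arm's flange, where the gripper is bolted on; the fingertips stand 191 mm ahead of it and the grasp point (between the pads) lies robot.grip_depth ahead of it (robot.grip_depth is the distance from the TCP to the grasp point, in m); z points along the fingers, y is the line along which they close (so a half turn about z gives the same grasp; the last joint's range is limited). The gripper opens to 91 mm and grips with 3 to 60 N. Pads are 32 mm wide; open, the fingers measure 118 mm over their backs; the gripper's body (76 mm by 178 mm) begins 60 mm behind the grasp point.
Start: joints at [-1.272, 0.494, 1.345, -0, 1.302, -0.096], TCP at [0.24, -0.577, 0.405] pointing down, gripper open.
Joint ranges: [-2.91, 2.91], [-0.82, 2.16], [0.22, 2.67], [-1.22, 4.37], [0.12, 2.79], [-3.08, 3.08]. Speed limits (rad/s): [1.89, 1.89, 2.57, 3.01, 3.01, 3.01].

## Interface

Orientations are given as a rotation vector (axis times angle).
In Python, from workcell import robot gives the robot as it stands.
- The arm moves only by the tool arm_command, never from a script. Its arguments are lists of equal length, an entry for each row: "travel": the shift along the tool's x, y, z normalised to -1 to 1, where 1 is 20 cm, a list of three; "roll": the turn about the tool's z normalised to -1 to 1, where 1 is pi/2 rad. In form: {"travel": [[tx, ty, tz], ...], "roll": [roll, ...]}. A call has 1 to 8 rows; each row is the pose to reach, as a shift and turn from the pose commanded when the call began, along the tool's axes at that moment; what a row does not reach only later rows make up. A row lasts 1/10 s, in which the tool goes at most 50 mm and 8.59 degrees, less where a joint would pass 70% of its speed; a pose out of reach is approached as far as the arm can. A call with a number of a shift or a turn outside -1 to 1 is refused whole. A call with a gripper value outside its range is refused whole. "gripper" is the closure, from -1 (fully open) to 1 (shut), set as the call begins (left out, the last holds). The fingers move at their own pace and stop on an object; "newtons" is the grip in N (left out, the last holds). Time passes only in rows, so rows that repeat a pose let the fingers close. It gives the time, the measured TCP pose, the force, the opening and the grip force at its end, in the units of the state.
- robot.observe(): the state, without advancing time (a new reading comes with each control period).
- robot.grab_frame(name): name is "side" or "top"; returns the picture (420x560x3 uint8, blue, green, red); there is no depth.
- robot.calibration(name): a dict with "K" (3x3 intrinsics, pixels), "distortion" ([k1, k2, p1, p2, k3] as OpenCV has them; the pictures are not rectified), "R" (3x3) and "t" (3): a world point X has camera coordinates R X + t. Camera axes: x right, y down, z forward; pixel columns grow to the right and rows downward; lengths in m; the calibration is good to about 2 mm. A picture is of the moment at which its call begins. calibration takes no time and is no camera call.
- robot.sign_off(): hands the job in; it is judged then, once.
Trained networks look in the newest picture that a camera, given by its name, has taken for a name from the list of things; names that differ only in an ending like _2 or _b are one class to them, and where a whole thing is asked for, a point or a joint stands for the part that bears it (a point fixed in the world has none). Each returns a list of dicts, best first, with "p" (0 to 1); they miss things now and then, are a little off and sometimes report something else, mostly with a low value. They report only what shows in the picture. A call takes as long as a camera call.
- robot.look_for(name, camera): "xyz" ([x, y, z] in m, in world coordinates, good to about 4 mm: the middle of the surface that is visible of it).
- robot.trace(name, camera): "region" (420x560 bool, what is visible of it).
The state is a dict: "time_s": time; "joint_pos": joint angles; "qd": joint speeds; "tau": joint torques, N m; "ee_pos": TCP position; "tcp_rot": TCP orientation; "force": force on the tool from outside, world axes, zero at the start; "moment": the same for the moment, N m; "finger_gap": opening from 0.0 (shut) to 1.0 (fully open); "grip_force": force on a finger pad.
Only numpy, scipy, OpenCV 4.12 (cv2) and the standard library are available. Lean on these libraries where they do the work, as an engineer would, in place of code of your own. Each camera call takes 0.05 s, during which the arm holds its last target. There are 200 camera calls.

## Task

Pick up the wooden scraper block and use it to scrape all five half walnut shells off the chopping board into the steel tray at the board's end, without touching the shells with the gripper. Then stand the scraper upright on the worktop again, clear of the board and the tray. Leave the mug, the tin and the pepper mill where they are.

Things in the scene. Friction and masses are not known exactly. Their poses are not given: they have to be found in the camera images.
- board: Chopping board of plain wood, 240 x 340 x 21 mm, lying flat and not moving. Origin: centre of its underside (top surface 21 mm above it). x along its 240 mm side, y along its 340 mm side.
- tray: Shallow open steel tray, 250 x 120 mm, 17 mm high, walls and floor 4 mm thick, not moving. It lies on the worktop along one of the 240 mm ends of the board (at +y or -y of the board), 4 mm from it, its rim 4 mm lower than the board's top. Origin: centre of its underside; x along its 250 mm side, parallel to the board's x.
- scraper: Light wooden scraper block standing on the worktop beyond the other end of the board: a foot 120 x 30 x 22 mm high, on which an upright grip bar 84 mm long, 22 mm thick rises to 74 mm above the underside. 160 g. Origin: centre of its underside; x along its length (120 mm), y across its thickness, z up.
- scraper_grip (a point): Grip point: middle of the scraper's grip bar, 50 mm above the scraper's underside; the bar is pinched across its 22 mm thickness (the scraper's y).
- shell_1: Half walnut shell lying open side down on the board at the start: brown dome, 31 mm across, 14.5 mm high, 12 g. Origin: centre of its flat underside; z up through the dome.
- shell_2: Half walnut shell lying open side down on the board at the start: brown dome, 31 mm across, 14.5 mm high, 12 g. Origin: centre of its flat underside; z up through the dome.
- shell_3: Half walnut shell lying open side down on the board at the start: brown dome, 31 mm across, 14.5 mm high, 12 g. Origin: centre of its flat underside; z up through the dome.
- shell_4: Half walnut shell lying open side down on the board at the start: brown dome, 31 mm across, 14.5 mm high, 12 g. Origin: centre of its flat underside; z up through the dome.
- shell_5: Half walnut shell lying open side down on the board at the start: brown dome, 31 mm across, 14.5 mm high, 12 g. Origin: centre of its flat underside; z up through the dome.
- mug: White mug standing at one side of the work, 78 mm across (110 with the handle), 97 mm high. Origin: centre of its underside. Bystander.
- tin: Squat tin standing at the other side of the work, 75 mm across, 58 mm high. Origin: centre of its underside. Bystander.
- mill: Turned wooden pepper mill behind the board, 58 mm across, 170 mm high. Origin: centre of its underside. Bystander.

How it is judged:
On the way, in this order (a step that is already met when the one before it is completed fails the run):
1. the scraper has been picked up from the worktop (height (world z) of scraper above 0.018 m), for 0.2 s.
2. all five shells lie in the tray (x of shell_1 in the frame of tray between -0.121 and 0.121 m and y of shell_1 in the frame of tray between -0.056 and 0.056 m and z of each of shell_1, shell_2, shell_3, shell_4, shell_5 in the frame of tray below 0.04 m and x of shell_2 in the frame of tray between -0.121 and 0.121 m and y of shell_2 in the frame of tray between -0.056 and 0.056 m and x of shell_3 in the frame of tray between -0.121 and 0.121 m and y of shell_3 in the frame of tray between -0.056 and 0.056 m and x of shell_4 in the frame of tray between -0.121 and 0.121 m and y of shell_4 in the frame of tray between -0.056 and 0.056 m and x of shell_5 in the frame of tray between -0.121 and 0.121 m and y of shell_5 in the frame of tray between -0.056 and 0.056 m), for 0.2 s.
At the end, for the whole second after the job is handed in: All five shells' centres are within the tray's walls, under 40 mm above its underside, at rest. The scraper stands still, upright within 0.12 rad, underside within 10 mm of the worktop, its centre over 70 mm from the tray's middle across it or over 135 mm along it (all of step 2 and linear speed of each of shell_1, shell_2, shell_3, shell_4, shell_5, scraper below 0.02 m/s and height (world z) of scraper between -0.01 and 0.01 m and angle between scraper's own z axis and vertical below 0.12 rad and (y of scraper in the frame of tray above 0.07 m or y of scraper in the frame of tray below -0.07 m or x of scraper in the frame of tray above 0.135 m or x of scraper in the frame of tray below -0.135 m)); the robot touches nothing.
It fails at once if the arm or the gripper touches a shell (contact force between any of the fingers, the arm and shell_1 above 0.3 N or contact force between any of the fingers, the arm and shell_2 above 0.3 N or contact force between any of the fingers, the arm and shell_3 above 0.3 N or contact force between any of the fingers, the arm and shell_4 above 0.3 N or contact force between any of the fingers, the arm and shell_5 above 0.3 N).
It fails at once if the mug, the tin or the pepper mill is pushed by more than 30 mm or tipped (distance of any of mug, tin, mill from where it was at the start of the episode above 0.03 m or angle between any of mug, tin, mill's own z axis and vertical above 0.4 rad).
It also fails if it takes over 64 s, if anything falls off the work surface, if the arm or the gripper's body presses on something with over 40 N, if the wrist force passes 120 N, or if a joint passes its speed limit or range.

## Working session

There is one attempt and no reset: what is moved stays moved. The work goes in short steps, Python scripts to look and compute and a tool call to move; the robot and the scene stay as the last step left them, time stands still between calls to the robot, and variables do not carry over. Pictures are saved under pics/ and viewed, at most 10 in all, crops included, and the job is handed in when it is done.

Besides the shell and the picture viewer there is one more tool, called after "Request:" as name([rows], argument=value, ...), one row to a line, values as JSON. arm_command: Moves the arm, as the interface text tells. Its arguments: {"type":"object","properties":{"travel":{"type":"array","items":{"type":"array","items":{"type":"number","minimum":-1,"maximum":1}}},"roll":{"type":"array","items":{"type":"number","minimum":-1,"maximum":1}},"gripper":{"type":"number"},"newtons":{"type":"number"}},"required":["travel","roll"]}

```bash
mkdir -p pics
cat > h.py <<'E'
import numpy as np, cv2
from workcell import robot
E
python3 - <<'E'
from h import *
s=robot.observe(); print(s['ee_pos'],s['tcp_rot'],s['time_s'],robot.grip_depth)
print(cv2.Rodrigues(np.array(s['tcp_rot']))[0].round(3))
a=robot.grab_frame('top');b=robot.grab_frame('side')
cv2.imwrite('pics/t1.png',a);cv2.imwrite('pics/s1.png',b)
for n in ['shell_1','scraper','scraper_grip','board','tray','mug','tin','mill']:
  for c in ['top','side']:
    print(n,c,[(np.round(d['xyz'],3).tolist(),round(d['p'],2)) for d in robot.look_for(n,c)][:7])
E
```

```text
[ 0.23976783 -0.57701564  0.40413349] [-3.07971045e+00 -6.14305119e-01  2.12270056e-04] 0.0 0.172
[[ 0.923  0.384 -0.   ]
 [ 0.384 -0.923  0.001]
 [ 0.    -0.001 -1.   ]]
shell_1 top [([0.504, 0.026, 0.032], 0.67), ([0.525, -0.079, 0.03], 0.62), ([0.552, 0.113, 0.032], 0.61)]
shell_1 side [([0.556, 0.122, 0.035], 0.64), ([0.501, 0.039, 0.03], 0.61), ([0.486, 0.118, 0.028], 0.6), ([0.456, -0.043, 0.032], 0.46)]
scraper top [([0.55, 0.243, 0.057], 0.86)]
scraper side []
scraper_grip top [([0.545, 0.244, 0.06], 0.75)]
scraper_grip side [([0.552, 0.259, 0.03], 0.83), ([0.77, 0.195, 0.077], 0.26)]
board top [([0.525, 0.017, 0.021], 0.9)]
board side [([0.531, 0.05, 0.021], 0.85), ([0.501, 0.035, 0.028], 0.27)]
tray top [([0.499, -0.214, 0.006], 0.91), ([0.505, 0.026, 0.032], 0.7)]
tray side [([0.506, -0.231, 0.007], 0.88)]
mug top [([0.562, -0.46, 0.044], 0.92)]
mug side [([0.563, -0.427, 0.065], 0.63)]
tin top [([0.523, 0.018, 0.021], 0.63), ([0.556, 0.448, 0.052], 0.6)]
tin side [([0.561, 0.468, 0.054], 0.9), ([0.503, 0.039, 0.033], 0.57)]
mill top []
mill side [([0.772, 0.199, 0.077], 0.65), ([0.53, 0.049, 0.02], 0.3)]
```

View pics/t1.png

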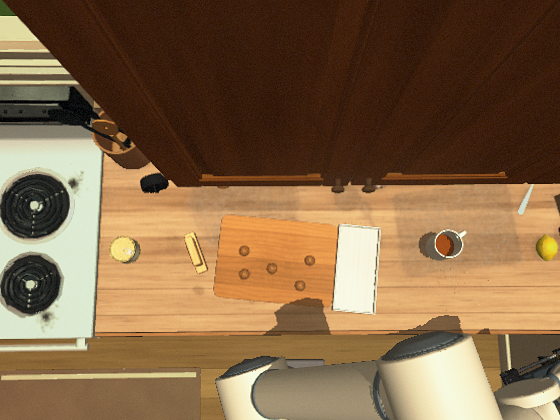

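View pics/s1.png

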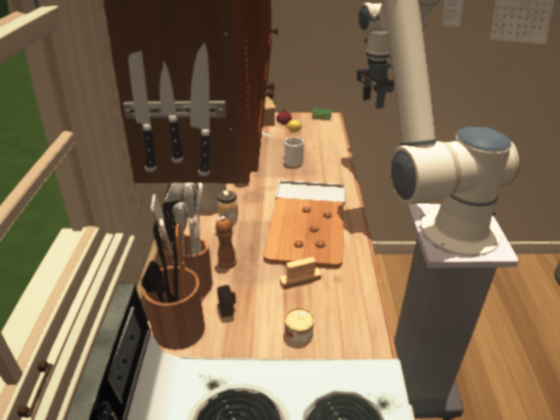

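The top view shows five shells at about (244,251), (244,274), (271,268), (309,261) and (300,286). The board spans (215–338, 215–308), the tray is at (357,268) to its right (world -y), and the scraper is at (196,253) to its left. The side view agrees, and shows the mill behind the board. Next I'll project the outlines.

```bash
cat >> h.py <<'E'
def proj(px,z,cam='top'):
    c=robot.calibration(cam);R=np.array(c['R']);t=np.array(c['t'])
    n=cv2.undistortPoints(np.array(px,float).reshape(-1,1,2),np.array(c['K']),np.array(c['distortion'])).reshape(-1,2)
    d=np.c_[n,np.ones(len(n))]@R; o=-R.T@t
    return (o+d*((z-o[2])/d[:,2])[:,None])[:,:2]
def rect(mask,z,cam='top'):
    c=max(cv2.findContours(mask.astype(np.uint8),0,1)[0],key=cv2.contourArea)
    P=proj(c.reshape(-1,2),z,cam)
    r=cv2.minAreaRect((P*1000).astype(np.float32)); return r,cv2.boxPoints(r).round(0).tolist()
E
python3 - <<'E'
from h import *
a=robot.grab_frame('top')
for n,z in [('board',.021),('tray',.017),('scraper',.0),('scraper',.074),('scraper',.022)]:
    for d in robot.trace(n,'top')[:1]: print(n,z,round(d['p'],2),rect(d['region'],z))
px=[(244,251),(244,274),(271,268),(309,261),(300,286)]
# refine shells by darkness against local board
g=a.astype(float).sum(2)
out=[]
for x,y in px:
    w=g[y-9:y+10,x-9:x+10]; m=np.clip(np.median(w)-40-w,0,None); yy,xx=np.mgrid[-9:10,-9:10]
    out.append((x+(m*xx).sum()/m.sum(),y+(m*yy).sum()/m.sum()))
print(np.round(out,1).tolist(),proj(out,.03).round(3).tolist())
c=robot.calibration('top');print('cam',(-np.array(c['R']).T@np.array(c['t'])).round(3))
r=robot.grab_frame('side')
d=robot.trace('scraper','side')
cv2.imwrite('pics/s2.png',cv2.resize(r[230:310,240:360],None,fx=5,fy=5,interpolation=2))
cv2.imwrite('pics/t2.png',cv2.resize(a[200:320,170:390],None,fx=3.6,fy=3.6,interpolation=2)[:600,:800])
E
```

```text
board 0.021 0.82 (((528.7191772460938, 18.303146362304688), (343.8446960449219, 247.56161499023438), 84.11601257324219), [[388.0, -140.0], [634.0, -165.0], [669.0, 177.0], [423.0, 202.0]])
tray 0.017 0.59 (((506.1876525878906, -215.31427001953125), (123.86714935302734, 254.40830993652344), 83.9449234008789), [[373.0, -263.0], [626.0, -290.0], [639.0, -167.0], [386.0, -140.0]])
scraper 0.0 0.82 (((555.418212890625, 252.72560119628906), (124.93167877197266, 37.6584587097168), 19.411243438720703), [[490.0, 250.0], [503.0, 214.0], [621.0, 256.0], [608.0, 291.0]])
scraper 0.074 0.82 (((547.6221923828125, 240.45718383789062), (118.89923858642578, 35.84007263183594), 19.411237716674805), [[486.0, 238.0], [498.0, 204.0], [610.0, 243.0], [598.0, 277.0]])
scraper 0.022 0.82 (((553.1004638671875, 249.07821655273438), (123.1382064819336, 37.11786651611328), 19.411231994628906), [[489.0, 246.0], [501.0, 211.0], [617.0, 252.0], [605.0, 287.0]])
[[243.5, 250.9], [243.6, 273.8], [270.8, 268.2], [308.8, 260.6], [298.8, 285.4]] [[0.555, 0.11], [0.489, 0.109], [0.505, 0.031], [0.526, -0.078], [0.455, -0.048]]
cam [ 3.940e-01 -1.000e-03  1.533e+00]
```

View pics/t2.png

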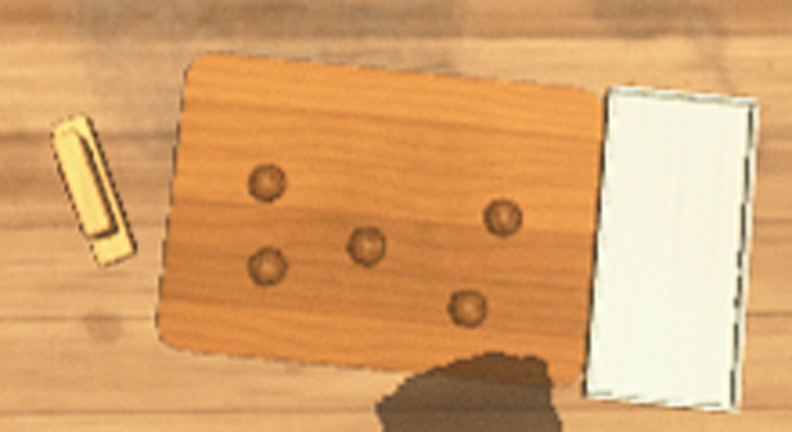

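Request:
arm_command([
  [0.19, -0.2, 0],
  [0.38, -0.4, 0],
  [0.57, -0.6, 0],
  [0.76, -0.8, 0],
  [0.76, -0.8, 0],
], roll=[0, 0, 0, 0, 0], gripper=-1)

```text
time_s: 1.8
ee_pos: [0.3193, -0.3675, 0.4048]
tcp_rot: [-3.079, -0.617, -0.0]
force: [0.2, -0.4, 0.3]
finger_gap: 0.999
grip_force: 0.0
```

Request:
arm_command([
  [0.19, -0.2, 0],
  [0.38, -0.4, 0],
  [0.57, -0.6, 0],
  [0.76, -0.8, 0],
  [0.76, -0.8, 0],
], roll=[0, 0, 0, 0, 0])

```text
time_s: 2.3
ee_pos: [0.3982, -0.1618, 0.4049]
tcp_rot: [-3.08, -0.618, -0.001]
force: [0.2, 0.1, -0.6]
finger_gap: 0.999
grip_force: 0.0
```

Request:
arm_command([
  [0.19, -0.2, 0],
  [0.38, -0.4, 0],
  [0.57, -0.6, 0],
  [0.76, -0.8, 0],
  [0.76, -0.8, 0],
], roll=[0, 0, 0, 0, 0])

```text
time_s: 2.8
ee_pos: [0.4776, 0.0445, 0.4049]
tcp_rot: [-3.08, -0.618, -0.002]
force: [1.3, -0.8, -0.3]
finger_gap: 1.002
grip_force: 0.0
```

Request:
arm_command([
  [0.19, -0.2, 0],
  [0.38, -0.4, 0],
  [0.57, -0.6, 0],
  [0.76, -0.8, 0],
  [0.76, -0.8, 0],
  [0.76, -0.8, 0],
], roll=[0, 0, 0, 0.036, 0.036, 0.036])

```text
time_s: 3.4
ee_pos: [0.5562, 0.2497, 0.4043]
tcp_rot: [-3.096, -0.531, -0.001]
force: [-0.3, 0.3, -0.3]
finger_gap: 0.999
grip_force: 0.0
```

Request:
arm_command([
  [0, 0, 0.2],
  [0, 0, 0.4],
  [0, 0, 0.6],
  [0, 0, 0.75],
  [0, 0, 0.85],
  [0, 0, 0.91],
  [0, 0, 0.91],
], roll=[0, 0, 0, 0, 0, 0, 0])

```text
time_s: 4.1
ee_pos: [0.5553, 0.2464, 0.2217]
tcp_rot: [3.097, 0.526, -0.004]
force: [-0.4, 0.4, 0.8]
finger_gap: 0.999
grip_force: 0.0
```

Request:
arm_command([
  [0, 0, 0],
  [0, 0, 0],
  [0, 0, 0],
  [0, 0, 0],
  [0, 0, 0],
  [0, 0, 0],
  [0, 0, 0],
  [0, 0, 0],
], roll=[0, 0, 0, 0, 0, 0, 0, 0], gripper=1, newtons=40)

```text
time_s: 4.9
ee_pos: [0.5557, 0.2472, 0.2227]
tcp_rot: [-3.097, -0.527, 0.0]
force: [-0.8, 2.1, 0.9]
finger_gap: 0.332
grip_force: 1.0
```

Request:
arm_command([
  [0, 0, 0],
  [0, 0, 0],
  [0, 0, 0],
  [0, 0, 0],
  [0, 0, 0],
  [0, 0, 0],
], roll=[0, 0, 0, 0, 0, 0])

```text
time_s: 5.5
ee_pos: [0.5557, 0.2472, 0.2227]
tcp_rot: [-3.097, -0.527, 0.0]
force: [0.1, 1.6, -0.6]
finger_gap: 0.241
grip_force: 40.0
```

Request:
arm_command([
  [0, 0, -0.1],
  [0, 0, -0.2],
  [0, 0, -0.3],
  [0, 0, -0.35],
  [0, 0, -0.35],
  [0, 0, -0.35],
], roll=[0, 0, 0, 0.08, 0.17, 0.26])

```text
time_s: 6.1
ee_pos: [0.5557, 0.247, 0.293]
tcp_rot: [3.139, -0.121, 0.001]
force: [0.4, 0.1, -2.3]
finger_gap: 0.237
grip_force: 40.0
```

Run:
```python
from h import *
s=robot.observe();p=np.array(s['ee_pos']);R=cv2.Rodrigues(np.array(s['tcp_rot']))[0]
print(p,R.round(3),s['finger_gap'],s['grip_force'],s['force'],s['time_s'])
d=np.array([-.102,-.995]);b=np.array([.995,-.102])
for v,u in [(-.038,.494),(-.120,.508),(-.205,.508)]:
    q=v*d+u*b; print(q, (R.T[:, :2]@(q-p[:2])/.2).round(3))
print('roll',(np.arctan2(R[1,0],R[0,0])+np.radians(5.9))/(np.pi/2))
```

```text
[0.55566789 0.2470096  0.29299573] [[ 0.997 -0.077  0.   ]
 [-0.077 -0.997 -0.   ]
 [ 0.     0.    -1.   ]] 0.23728831430599254 39.994951486587524 [ 0.3999715   0.07519171 -2.31278111] 6.1
[ 0.495406 -0.012578] [-0.201  1.317  0.   ]
[0.5177   0.067584] [-0.12   0.909  0.   ]
[0.52637  0.152159] [-0.11   0.484 -0.   ]
roll 0.01658330004158179
```

Request:
arm_command([
  [-0.04, 0.18, 0],
  [-0.08, 0.36, 0],
  [-0.12, 0.54, 0],
  [-0.14, 0.72, 0],
  [-0.17, 0.86, 0],
  [-0.2, 1.0, 0],
  [-0.2, 1.0, 0],
], roll=[0, 0, 0, 0, 0, 0.017, 0.017])

```text
time_s: 6.8
ee_pos: [0.5006, 0.048, 0.2926]
tcp_rot: [3.137, -0.159, -0.002]
force: [-0.3, 0.1, -2.3]
finger_gap: 0.242
grip_force: 40.0
```

Request:
arm_command([
  [0, 0.15, 0],
  [0, 0.28, 0],
  [0, 0.31, 0],
  [0, 0.31, 0],
  [0, 0.31, 0],
  [0, 0.31, 0],
], roll=[0, 0, 0, 0, 0, 0])

```text
time_s: 7.4
ee_pos: [0.4956, -0.0104, 0.2927]
tcp_rot: [-3.138, 0.152, 0.0]
force: [-0.2, -0.4, -2.4]
finger_gap: 0.236
grip_force: 40.0
```

```bash
cat >> h.py <<'E'
def state():
    s=robot.observe();p=np.array(s['ee_pos']);R=cv2.Rodrigues(np.array(s['tcp_rot']))[0]
    d=np.array([-.102,-.995]);b=np.array([.995,-.102])
    print('v,u',(p[:2]@d).round(4),(p[:2]@b).round(4),'z',p[2].round(4),'yaw',np.degrees(np.arctan2(R[1,0],R[0,0])).round(2),s['time_s'],np.round(s['force'],1))
    return p,R
E
python3 - <<'E'
from h import *
state()
a=robot.grab_frame('top');cv2.imwrite('pics/t3.png',a)
b=robot.grab_frame('side');cv2.imwrite('pics/s3.png',cv2.resize(b[130:300,220:400],None,fx=3.5,fy=3.5,interpolation=2))
E
```

```text
v,u -0.0403 0.4942 z 0.2927 yaw -5.55 7.4 [-0.2 -0.4 -2.4]
```

View pics/s3.png

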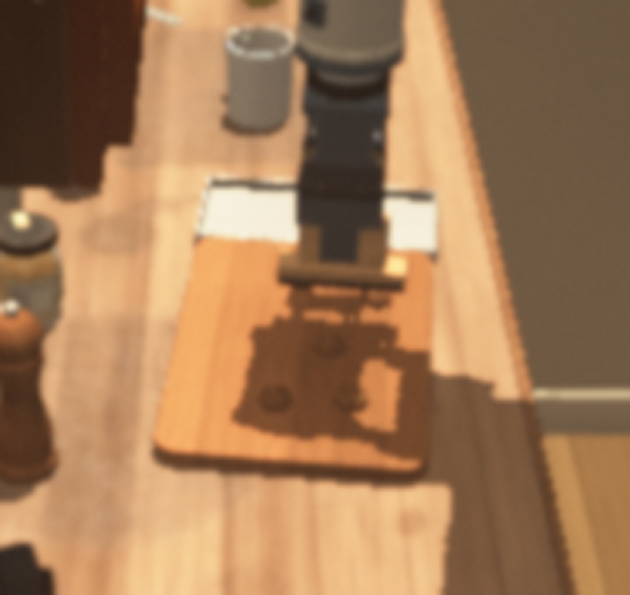

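Request:
arm_command([
  [0, 0, 0.08],
  [0, 0, 0.16],
  [0, 0, 0.21],
  [0, 0, 0.235],
  [0, 0, 0.235],
  [0, 0, 0.235],
], roll=[0, 0, 0, 0, 0, 0])

```text
time_s: 8.1
ee_pos: [0.4957, -0.0112, 0.2461]
tcp_rot: [3.138, -0.153, 0.001]
force: [0.6, 0.9, -1.8]
finger_gap: 0.238
grip_force: 40.0
```

```bash
python3 -c "
from h import *
state()"
```

```text
v,u -0.0394 0.4944 z 0.2461 yaw -5.6 8.1 [ 0.6  0.9 -1.8]
```

Request:
arm_command([
  [0, 0.03, 0.003],
  [0, 0.07, 0.003],
  [0, 0.11, 0.003],
  [0, 0.15, 0.003],
  [0, 0.19, 0.003],
  [0, 0.23, 0.003],
  [0, 0.27, 0.003],
  [0, 0.31, 0.003],
], roll=[0, 0, 0, 0, 0, 0, 0, 0])

```text
time_s: 8.9
ee_pos: [0.4894, -0.0736, 0.2451]
tcp_rot: [-3.138, 0.154, -0.0]
force: [0.0, 0.3, -3.1]
finger_gap: 0.238
grip_force: 40.0
```

Request:
arm_command([
  [0, 0.04, 0],
  [0, 0.08, 0],
  [0, 0.12, 0],
  [0, 0.16, 0],
  [0, 0.2, 0],
  [0, 0.24, 0],
  [0, 0.28, 0],
  [0, 0.32, 0],
], roll=[0, 0, 0, 0, 0, 0, 0, 0])

```text
time_s: 9.7
ee_pos: [0.4832, -0.1373, 0.2451]
tcp_rot: [3.138, -0.154, 0.0]
force: [0.1, 0.9, -2.3]
finger_gap: 0.233
grip_force: 40.0
```

Request:
arm_command([
  [0, 0.04, 0],
  [0, 0.08, 0],
  [0, 0.12, 0],
  [0, 0.16, 0],
  [0, 0.18, 0],
  [0, 0.18, 0],
], roll=[0, 0, 0, 0, 0, 0])

```text
time_s: 10.3
ee_pos: [0.4797, -0.173, 0.2451]
tcp_rot: [3.138, -0.155, 0.0]
force: [-0.4, 0.2, -2.2]
finger_gap: 0.24
grip_force: 40.0
```

Request:
arm_command([
  [0, 0, -0.1],
  [0, 0, -0.2],
  [0, -0.12, -0.25],
  [0, -0.3, -0.25],
  [0, -0.5, -0.25],
  [0, -0.7, -0.25],
  [0, -0.85, -0.25],
  [0, -1, -0.25],
], roll=[0, 0, 0, 0, 0, 0, 0, 0])

```text
time_s: 11.1
ee_pos: [0.499, 0.0284, 0.2952]
tcp_rot: [-3.138, 0.152, 0.0]
force: [0.5, 0.1, -2.0]
finger_gap: 0.24
grip_force: 40.0
```

Run:
```python
from h import *
state()
a=robot.grab_frame('top');cv2.imwrite('pics/t4.png',cv2.resize(a[200:320,170:390],None,fx=3.6,fy=3.6,interpolation=2))
```

```text
v,u -0.0792 0.4936 z 0.2952 yaw -5.56 11.1 [ 0.5  0.1 -2. ]
```

View pics/t4.png

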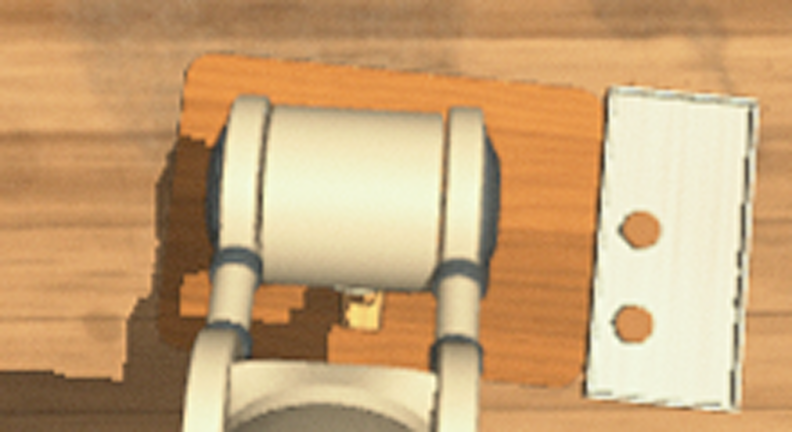

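Two shells are in the tray, at (640,230) and (632,324) in the crop. Next I go behind the other three.

Request:
arm_command([
  [0.02, -0.15, 0],
  [0.04, -0.35, 0],
  [0.07, -0.55, 0],
  [0.07, -0.64, 0],
  [0.07, -0.64, 0],
  [0.07, -0.64, 0],
], roll=[0.004, 0.004, 0.004, 0.004, 0.004, 0.004])

```text
time_s: 11.75
ee_pos: [0.5253, 0.1528, 0.295]
tcp_rot: [3.137, -0.162, -0.001]
force: [-0.5, 0.2, -3.0]
finger_gap: 0.243
grip_force: 40.0
```

Request:
arm_command([
  [0, 0, 0.08],
  [0, 0, 0.16],
  [0, 0, 0.22],
  [0, 0, 0.25],
  [0, 0, 0.25],
  [0, 0, 0.25],
], roll=[0, 0, 0, 0, 0, 0])

```text
time_s: 12.35
ee_pos: [0.5259, 0.1524, 0.2455]
tcp_rot: [-3.137, 0.164, -0.0]
force: [0.6, -0.2, -2.7]
finger_gap: 0.241
grip_force: 40.0
```

```bash
python3 -c "
from h import *
state()"
```

```text
v,u -0.2053 0.5077 z 0.2455 yaw -5.98 12.35 [ 0.6 -0.2 -2.7]
```

Request:
arm_command([
  [0, 0.03, 0],
  [0, 0.07, 0],
  [0, 0.11, 0],
  [0, 0.15, 0],
  [0, 0.19, 0],
  [0, 0.23, 0],
  [0, 0.27, 0],
  [0, 0.31, 0],
], roll=[0, 0, 0, 0, 0, 0, 0, 0])

```text
time_s: 13.15
ee_pos: [0.5192, 0.0903, 0.2451]
tcp_rot: [-3.137, 0.164, 0.0]
force: [-0.1, -0.2, -1.7]
finger_gap: 0.241
grip_force: 40.0
```

Request:
arm_command([
  [0, 0.03, 0],
  [0, 0.06, 0],
  [0, 0.09, 0],
  [0, 0.12, 0],
  [0, 0.15, 0],
  [0, 0.18, 0],
  [0, 0.21, 0],
  [0, 0.24, 0],
], roll=[0, 0, 0, 0, 0, 0, 0, 0])

```text
time_s: 13.95
ee_pos: [0.5142, 0.0427, 0.2451]
tcp_rot: [3.137, -0.164, 0.0]
force: [-0.7, 0.2, -2.9]
finger_gap: 0.242
grip_force: 40.0
```

Request:
arm_command([
  [0, 0.04, 0],
  [0, 0.08, 0],
  [0, 0.12, 0],
  [0, 0.16, 0],
  [0, 0.2, 0],
  [0, 0.24, 0],
  [0, 0.28, 0],
  [0, 0.32, 0],
], roll=[0, 0, 0, 0, 0, 0, 0, 0])

```text
time_s: 14.75
ee_pos: [0.5075, -0.0211, 0.2451]
tcp_rot: [-3.137, 0.164, 0.0]
force: [1.2, -0.4, -2.3]
finger_gap: 0.24
grip_force: 40.0
```

Request:
arm_command([
  [0, 0.04, 0],
  [0, 0.08, 0],
  [0, 0.12, 0],
  [0, 0.16, 0],
  [0, 0.2, 0],
  [0, 0.24, 0],
  [0, 0.28, 0],
  [0, 0.32, 0],
], roll=[0, 0, 0, 0, 0, 0, 0, 0])

```text
time_s: 15.55
ee_pos: [0.5009, -0.0847, 0.2451]
tcp_rot: [-3.137, 0.164, 0.0]
force: [0.1, 0.6, -1.8]
finger_gap: 0.241
grip_force: 40.0
```

Run:
```python
from h import *
state()
a=robot.grab_frame('top');b=robot.grab_frame('side')
A=cv2.resize(a[200:320,250:390],None,fx=2.8,fy=2.8,interpolation=2);B=cv2.resize(b[150:280,240:370],None,fx=2.6,fy=2.6,interpolation=2)
h=max(len(A),len(B));f=lambda i:cv2.copyMakeBorder(i,0,h-len(i),0,0,0)
cv2.imwrite('pics/c5.png',np.hstack([f(A),f(B)]))
```

```text
v,u 0.0332 0.507 z 0.2451 yaw -5.97 15.55 [ 0.1  0.6 -1.8]
```

View pics/c5.png

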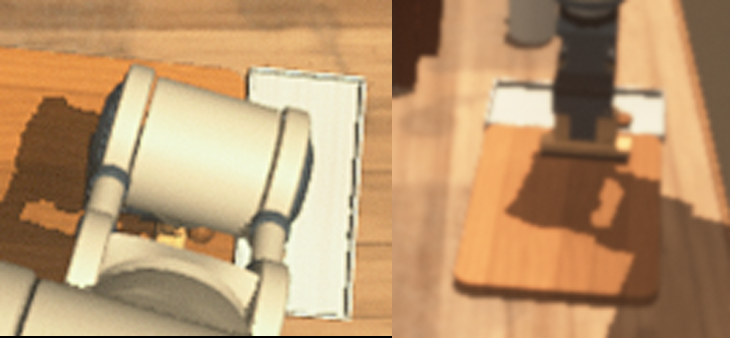

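No shells were left behind the scraper, and at least one is visible in front of it. I'll carry on over the edge.

Request:
arm_command([
  [0, 0.03, 0],
  [0, 0.06, 0],
  [0, 0.09, 0],
  [0, 0.12, 0],
  [0, 0.15, 0],
  [0, 0.18, 0],
  [0, 0.21, 0],
  [0, 0.24, 0],
], roll=[0, 0, 0, 0, 0, 0, 0, 0])

```text
time_s: 16.45
ee_pos: [0.4959, -0.1324, 0.2451]
tcp_rot: [3.137, -0.164, 0.0]
force: [0.2, 0.2, -2.3]
finger_gap: 0.239
grip_force: 40.0
```

Request:
arm_command([
  [0, 0.03, 0],
  [0, 0.06, 0],
  [0, 0.09, 0],
  [0, 0.12, 0],
  [0, 0.15, 0],
  [0, 0.18, 0],
  [0, 0.21, 0],
  [0, 0.21, 0],
], roll=[0, 0, 0, 0, 0, 0, 0, 0])

```text
time_s: 17.25
ee_pos: [0.4916, -0.1743, 0.2451]
tcp_rot: [3.137, -0.164, 0.0]
force: [-0.1, -0.9, -2.0]
finger_gap: 0.241
grip_force: 40.0
```

Request:
arm_command([
  [0, 0, -0.1],
  [0, 0, -0.2],
  [0, -0.12, -0.3],
  [0, -0.3, -0.3],
  [0, -0.5, -0.3],
  [0, -0.7, -0.3],
  [0, -0.85, -0.3],
  [0, -1, -0.3],
], roll=[0, 0, 0, 0, 0, 0, 0, 0])

```text
time_s: 18.05
ee_pos: [0.5122, 0.027, 0.3052]
tcp_rot: [-3.137, 0.163, 0.0]
force: [0.2, 0.5, -2.8]
finger_gap: 0.245
grip_force: 40.0
```

Run:
```python
from h import *
state()
a=robot.grab_frame('top');b=robot.grab_frame('side')
print([(np.round(d['xyz'],3).tolist(),round(d['p'],2)) for d in robot.look_for('shell_1','top')])
A=cv2.resize(a[200:320,250:390],None,fx=2.8,fy=2.8,interpolation=2);B=cv2.resize(b[150:280,240:370],None,fx=2.6,fy=2.6,interpolation=2)
h=max(len(A),len(B));f=lambda i:cv2.copyMakeBorder(i,0,h-len(i),0,0,0)
cv2.imwrite('pics/c6.png',np.hstack([f(A),f(B)]))
```

```text
v,u -0.0791 0.5069 z 0.3052 yaw -5.93 18.05 [ 0.2  0.5 -2.8]
[([0.439, -0.185, 0.013], 0.64), ([0.489, -0.184, 0.017], 0.59), ([0.545, -0.201, 0.02], 0.47), ([0.461, -0.202, 0.021], 0.38)]
```

View pics/c6.png

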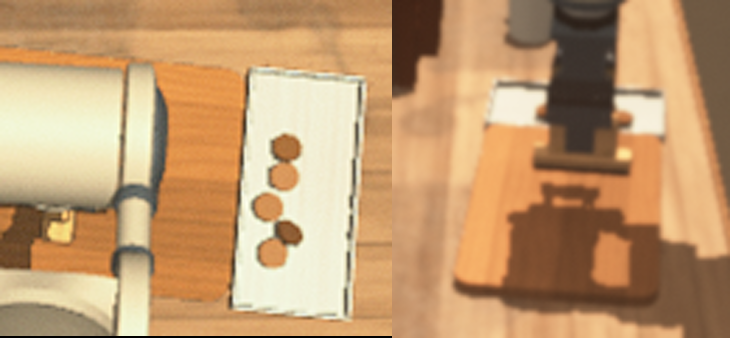

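All five shells are in the tray, at (286,148), (283,176), (267,207), (288,232) and (272,252) in the left crop. Now I stand the scraper back beyond the board.

Request:
arm_command([
  [0, -0.15, 0],
  [0, -0.35, 0],
  [0, -0.55, 0],
  [0, -0.75, 0],
  [0, -0.9, 0],
  [0, -0.98, 0],
  [0, -1, 0],
  [0, -1, 0],
], roll=[0, 0, 0, 0, 0, 0, 0, 0])

```text
time_s: 19.0
ee_pos: [0.5332, 0.2237, 0.305]
tcp_rot: [3.137, -0.163, -0.0]
force: [-0.1, -0.6, -2.5]
finger_gap: 0.244
grip_force: 40.0
```

Request:
arm_command([
  [0, -0.1, 0],
  [0, -0.2, 0.0],
  [0, -0.22, 0.1],
  [0, -0.22, 0.2],
  [0, -0.22, 0.3],
  [0, -0.22, 0.37],
  [0, -0.22, 0.39],
  [0, -0.22, 0.39],
], roll=[0, 0, 0, 0, 0, 0, 0, 0])

```text
time_s: 19.8
ee_pos: [0.5379, 0.2673, 0.2269]
tcp_rot: [3.137, -0.165, -0.001]
force: [0.2, 0.5, -1.3]
finger_gap: 0.241
grip_force: 40.0
```

Request:
arm_command([
  [0, 0, 0.007],
  [0, 0, 0.014],
  [0, 0, 0.02],
  [0, 0, 0.02],
  [0, 0, 0.02],
], roll=[0, 0, 0, 0, 0])

```text
time_s: 20.3
ee_pos: [0.5377, 0.2681, 0.2233]
tcp_rot: [-3.137, 0.163, -0.0]
force: [0.2, -1.1, -2.0]
finger_gap: 0.239
grip_force: 40.0
```

Request:
arm_command([
  [0, 0, 0.003],
  [0, 0, 0.003],
  [0, 0, 0.003],
], roll=[0, 0, 0])

```text
time_s: 20.6
ee_pos: [0.5378, 0.2681, 0.2227]
tcp_rot: [-3.137, 0.164, -0.0]
force: [-0.2, 0.2, 3.1]
finger_gap: 0.239
grip_force: 40.0
```

Request:
arm_command([
  [0, 0, 0],
  [0, 0, 0],
  [0, 0, 0],
  [0, 0, 0],
  [0, 0, 0],
  [0, 0, 0],
  [0, 0, 0],
  [0, 0, 0],
], roll=[0, 0, 0, 0, 0, 0, 0, 0], gripper=-1)

```text
time_s: 21.4
ee_pos: [0.5377, 0.268, 0.2225]
tcp_rot: [3.137, -0.164, -0.0]
force: [-0.1, 1.3, -0.9]
finger_gap: 0.908
grip_force: 0.0
```

Request:
arm_command([
  [0, 0, 0],
  [0, 0, 0],
  [0, 0, -0.1],
  [0, 0, -0.25],
  [0, 0, -0.45],
  [0, 0, -0.6],
  [0, 0, -0.7],
  [0, 0, -0.7],
], roll=[0, 0, 0, 0, 0, 0, 0, 0])

```text
time_s: 22.2
ee_pos: [0.5383, 0.2682, 0.3655]
tcp_rot: [-3.135, 0.163, -0.007]
force: [0.6, -0.2, -0.0]
finger_gap: 1.001
grip_force: 0.0
```

Run:
```python
from h import *
state()
a=robot.grab_frame('top');b=robot.grab_frame('side')
for n in ['scraper','shell_1']:
  for c in ['top','side']: print(n,c,[(np.round(d['xyz'],3).tolist(),round(d['p'],2)) for d in robot.look_for(n,c)])
A=cv2.resize(a[200:320,170:390],None,fx=1.9,fy=1.9,interpolation=2);B=cv2.resize(b[150:300,240:370],None,fx=2.6,fy=2.6,interpolation=2)
h=max(len(A),len(B));f=lambda i:cv2.copyMakeBorder(i,0,h-len(i),0,0,0)
cv2.imwrite('pics/c7.png',np.hstack([f(A),f(B)]))
```

```text
v,u -0.3218 0.5082 z 0.3655 yaw -5.97 22.2 [ 0.6 -0.2 -0. ]
scraper top []
scraper side [([0.535, 0.279, 0.032], 0.64)]
shell_1 top [([0.546, -0.199, 0.019], 0.58), ([0.515, -0.2, 0.017], 0.56), ([0.458, -0.199, 0.021], 0.45)]
shell_1 side [([0.442, -0.18, 0.016], 0.5)]
```

View pics/c7.png

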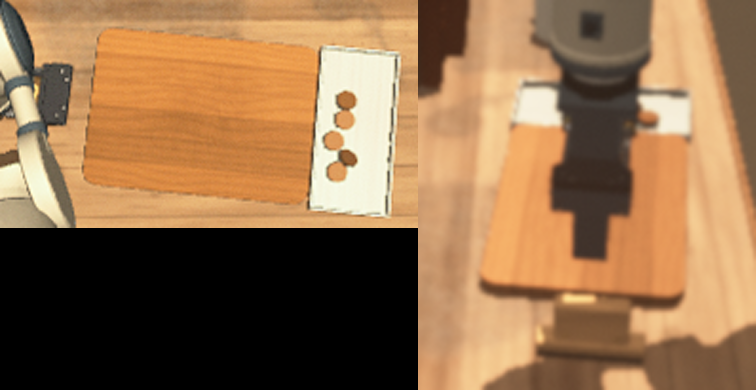

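The board is clear and five shells lie in the tray (around (340,135) in the left crop). The scraper stands upright beyond the board at (590,330) in the right crop, free of the gripper.

```bash
python3 -c "
from h import *
print(robot.sign_off())"
```

```text
the job is handed in; nothing more can be done
None
```

I scraped all five shells into the tray, stood the scraper upright on the worktop beyond the board, clear of the tray, and handed the job in after about 22 s of the 64 s allowed; the judge's verdict was not shown.

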